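# Load the sloping pick rack on the packing bench

### The job

Get the sloping rack ready for dispatch, in this order: slide the divider along the rack until its nose stands over the steel clip on the front lip, then put the long carton in the widened left bay and after it the square tub in the right bay, each flat on the slope, square to it and up against the front lip. Last, stand the slim carton upright on the narrow ledge along the rack's back, centred on its depth and wholly within its length. Set things down rather than dropping them, leave the divider at the clip, and leave the other things on the bench where they are.

Things in the scene. Friction and masses are not known exactly. Their poses are not given: they have to be found in the camera images.
- rack: Blue metal pick rack fixed to the bench, 172 deep (x) x 332 wide (y). Origin: centre of its underside, on the bench (z = 0). +x runs from the front lip (robot side) to the back, +y is its left seen from the robot. End walls 6 thick, 75 high, 320 free between them. Bare flat ledge along the back: 40 deep, centred on x = +66, 332 long, top 125 above the bench.
- shelf: The rack's sloping shelf, rising 20 degrees from the lip (robot side) to the back, 128 up the slope, 320 wide. Origin on the slope's surface at mid width, where it meets the lip's inner face: 75 in front of and 40 above the rack's origin. x up the slope, y along the lip (rack's +y), z the slope's normal. Lip 6 thick, 12 high above the slope.
- divider (a joint): How far the divider has been slid towards the rack's -y (right), in m, 0 to 0.25; at 0 its plate is centred on rack y = +130. Moves with about 3 N and stays where left. Starts near the left end, where the left bay is too narrow for the long carton.
- divider_grip (a point): Centre of the top face of the divider's upright black grip, a block 26 (x) x 18 (y) x 50 high, of which about 40 stand free above the divider plate. Pinch it along y from above. Its axes are the rack's. The aluminium plate below is 6 thick (y), spans the slope and stands 45 above it.
- divider_nose (a point): Point below the divider's nose, the end of the 6 thick plate that sticks out about 25 mm over the front lip towards the robot; its y is the mid-plane of the divider. Axes are the rack's.
- clip: Small steel clip on the outside of the front lip, 12 wide (y), sticking out 26 towards the robot, top 44 above the bench. It marks where the divider belongs: the nose goes directly over it. Origin on the bench below the lip's outer face, at the clip's mid width; axes are the rack's. Fixed.
- long_carton: Low long cardboard carton, 60 (x) x 130 (y) x 50 high, about 0.3 kg. Origin at the centre of its underside.
- tub: Square white plastic tub with a snap lid, 62 x 62 over the lid (top 10 mm) and 56 x 56 below it, 55 high, about 0.25 kg. Origin at the centre of its underside.
- slim_carton: Slim tall cardboard carton standing on its long edge, 36 (x) x 120 (y) x 70 high, about 0.2 kg. Origin at the centre of its underside.
- tape_roll: Bystander: roll of clear tape lying flat, 100 across, 48 high; origin at the centre of its underside.
- jar: Bystander: round lidded jar, 60 across, 85 high; origin at the centre of its underside.
- marker: Bystander: black marker pen lying along its x, 125 x 16 x 14; origin under its centre.
- scanner: Bystander: hand scanner lying along its x, 180 x 55 x 34; origin underneath, near its middle.
- stapler: Bystander: black stapler lying along its x, 150 x 34 x 44; origin under its centre.
Not all that is in view belongs to the job. What is shaped like the long_carton but red or turquoise is not meant.

How it is judged:
By the outcome, as a careful person would: the job done as asked, in the order asked, and still so for the second after the job is handed in, with the robot touching nothing.
It also fails if it takes over 72 s, if anything falls off the work surface, if the arm or the gripper's body presses on something with over 40 N, if the wrist force passes 120 N, or if a joint passes its speed limit or range.

### The arm

A 6-joint arm with a two-finger parallel gripper is mounted at the origin on the work surface. World frame = base frame: x ahead of the robot, y to its left, z up, the work surface at z = 0. Lengths are in m, angles in rad, forces in N, time in s.
With the tool pointing down it reaches from about 0.35 to 0.975 m from the base axis. Payload 4.9 kg.
Tool frame: the origin (TCP) lies midway between the tips of the shut fingers; the grasp point (between the pads) lies 19 mm behind it; z points along the fingers, y is the line along which they close (so a half turn about z gives the same grasp; the last joint's range is limited). The gripper opens to 85 mm and grips with 20 to 120 N. Pads are 22 mm wide; open, the fingers measure 114 mm over their backs; the gripper's body (76 mm by 85 mm) begins 54 mm behind the grasp point. The pads swing forward as they close: fully open they stand 13 mm farther back than shut.
Start: joints at [-1.457, 0.053, 1.613, -0, 1.476, -0.119], TCP at [0.144, -0.608, 0.21] pointing down, gripper open.
Joint ranges: [-3.01, 3.01], [-1.01, 2.22], [0.06, 2.58], [-1.02, 4.17], [0.09, 2.62], [-3.14, 3.14]. Speed limits (rad/s): [2.57, 2.57, 3.14, 3.14, 3.14, 3.14].

### API

Orientations are given as a rotation vector (axis times angle).
In Python, from workcell import robot gives the robot as it stands. Calls block until the motion is done:
- robot.move_ptp(position, orientation): joint-space move of the TCP to a pose.
- robot.movel(position, orientation=None, max_speed=0.15, until_force=None): straight line of the TCP; orientation=None keeps the orientation; max_speed is the mean speed in m/s. With until_force (N) it stops when the force on the tool has changed by that much, and returns True; else False.
- robot.movej(angles): joint-space move.
- robot.grip(opening, effort=None): finger opening in m; effort is the grip in N (None keeps the last); returns when the fingers have stopped.
- robot.wait(seconds).
- robot.solve_ik(position, orientation): joint angles nearest the present ones, or None.
- robot.state(): the state.
- robot.camera(name): name is "scene" or "top" or "wrist"; returns a dict with "img" (384x512x3 uint8, blue, green, red), "range_z" (384x512 float32, m along the optical axis (not along the pixel's ray), 0 where there is no reading), "fx", "fy", "cx", "cy" (pixels), "R" (3x3) and "t" (3): a world point X has camera coordinates R X + t; the wrist camera has in their place "T_tool_cam" (4x4, takes a point from camera to tool coordinates, whose origin is the TCP and whose axes are the flange's). Camera axes: x right, y down, z forward; pixel columns grow to the right and rows downward; lengths in m; the calibration is good to about 2 mm. A picture is of the moment at which its call begins: read the wrist's pose just before it.
A pose or a line that the arm cannot do raises robot.MotionError and nothing moves.
- robot.job_done(): hands the job in; it is judged then, once.
The state is a dict: "t": time; "q": joint angles; "joint_velocities": joint speeds; "joint_torque": joint torques, N m; "tcp_pos": TCP position; "ee_rot": TCP orientation; "contact_force": force on the tool from outside, world axes, zero at the start; "moment": the same for the moment, N m; "finger_gap": finger opening in m; "finger_force": force on a finger pad.
Only numpy, scipy, OpenCV 4.12 (cv2) and the standard library are available. Lean on these libraries where they do the work, as an engineer would, in place of code of your own. Each camera call takes 0.05 s, during which the arm holds its last target. There are 200 camera calls.

## Working session

There is one attempt and no reset: what is moved stays moved. The work goes in short steps, each a Python script; the robot and the scene stay as the last script left them, time stands still between calls to the robot, and variables do not carry over. Pictures are saved under pics/ and viewed, at most 10 in all, crops included, and the job is handed in when it is done.

```bash
ls; mkdir -p pics; python3 - <<'E'
from workcell import robot
import cv2,numpy as np,pickle
d={}
for n in("scene","top"):
    c=robot.camera(n); d[n]=c; cv2.imwrite(f"pics/{n}0.png",c["img"])
    print(n,c["fx"],c["cx"],c["cy"],(-c["R"].T@c["t"]).round(3),c["R"].round(3).tolist(),(c["range_z"]>0).mean())
pickle.dump(d,open("cams0.pkl","wb"))
print(robot.state())
E
```

```text
pics
scene 477.8629042588198 252.33092475645364 194.40198004978134 [ 1.036 -0.891  0.957] [[0.848, 0.529, -0.012], [0.33, -0.546, -0.77], [-0.414, 0.649, -0.638]] 0.9959971110026041
top 416.21429079584016 253.07962389453047 188.3710889577111 [ 0.419 -0.008  1.403] [[0.015, -1.0, 0.021], [-0.999, -0.016, -0.051], [0.051, -0.02, -0.998]] 0.996124267578125
{'t': 0.1, 'q': array([-1.45698688e+00,  5.32876807e-02,  1.61416440e+00, -3.11400618e-05,
        1.47599041e+00, -1.19024960e-01]), 'joint_velocities': array([-4.01526906e-04, -1.83747603e-03, -3.16749556e-03,  5.29782456e-05,
       -1.29901019e-04,  4.10647959e-04]), 'joint_torque': array([ 1.20213004e-03, -3.94906783e+01, -3.71360421e+01, -8.82048653e-05,
        3.94303279e-03,  3.35030297e-07]), 'tcp_pos': array([ 0.14411721, -0.60753622,  0.20888335]), 'ee_rot': array([-3.11848981e+00, -3.64699622e-01,  4.10889837e-05]), 'contact_force': array([-0.49304203, -0.58211359, -0.15407824]), 'moment': array([ 0.06027285, -0.01390825, -0.01929246]), 'finger_force': 0.0, 'finger_gap': 0.08518631599202031}
```

View pics/top0.png

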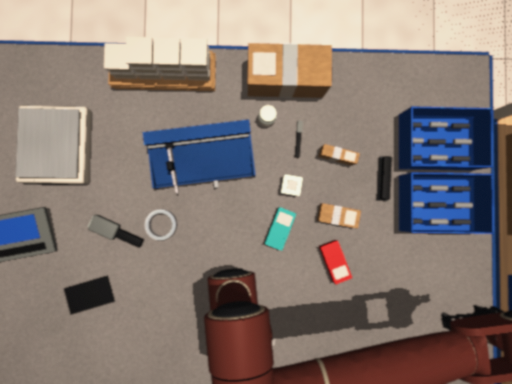

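View pics/scene0.png

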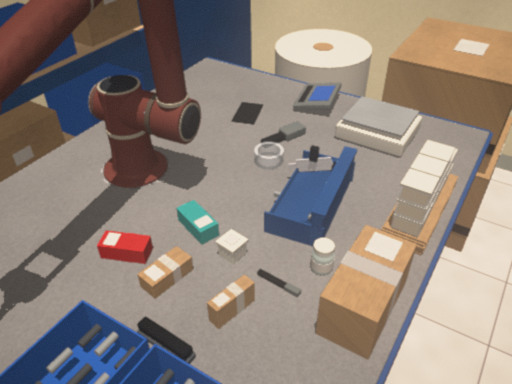

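The top view shows:
- the rack at about (200,155), with the divider grip at (171,150), its nose at (175,188) and the clip at (215,184)
- the tub at (291,186)
- two brown boxes, at (340,215) and (340,154), which look like the long and slim cartons
- decoys: turquoise at (280,229), red at (336,261) and the big brown box at (290,70)

I'll measure them and make one enlarged crop.

```bash
cat > h.py <<'E'
from workcell import robot
import cv2,numpy as np,pickle
from scipy.spatial.transform import Rotation as Ro
def cloud(c,R=None,t=None):
    """world points HxWx3; R,t world->cam"""
    R=c["R"] if R is None else R; t=c["t"] if t is None else t
    v,u=np.mgrid[:384,:512]; z=c["range_z"]
    P=np.stack([(u-c["cx"])/c["fx"]*z,(v-c["cy"])/c["fy"]*z,z],-1)
    return (P-t)@R
def wrist():
    s=robot.state(); c=robot.camera("wrist"); T=np.eye(4)
    T[:3,:3]=Ro.from_rotvec(s["ee_rot"]).as_matrix(); T[:3,3]=s["tcp_pos"]
    W=np.linalg.inv(T@c["T_tool_cam"]); c["R"]=W[:3,:3]; c["t"]=W[:3,3]; return c
def rect(P,m):
    (c,s,a)=cv2.minAreaRect(P[m][:,:2].astype(np.float32)*1000)
    if s[0]<s[1]: s=s[::-1]; a-=90
    return np.round(c,1),np.round(s,1),round((a+90)%180-90,1),round(float(np.median(P[m][:,2]))*1000,1)
def down(yaw,tilt=None):
    "tool z down, tool y (closing line) at world yaw"
    y=np.array([np.cos(yaw),np.sin(yaw),0]); z=np.array([0,0,-1.])
    return Ro.from_matrix(np.stack([np.cross(y,z),y,z],1))
E
python3 - <<'E'
from h import *
d=pickle.load(open("cams0.pkl","rb")); c=d["top"]; P=cloud(c)
print("bench z",np.median(P[230:250,200:260,2]))
def box(n,u0,u1,v0,v1,zlo,zhi):
    m=np.zeros((384,512),bool); m[v0:v1,u0:u1]=1; m&=(P[...,2]>zlo)&(P[...,2]<zhi)
    print(n,m.sum(),rect(P,m))
box("long",315,365,198,232,.035,.07)
box("slim",315,362,140,170,.055,.085)
box("tub",276,306,170,200,.045,.065)
box("ledge",135,260,115,200,.118,.135)
box("grip",160,182,138,160,.138,.2)
img=c["img"]; cv2.imwrite("pics/crop0.png",cv2.resize(img[105:245,135:370],None,fx=3.4,fy=3.4,interpolation=cv2.INTER_CUBIC))
E
```

```text
bench z -0.0009909623645846858
long 742 (array([ 404.8, -320.3]), array([131.7,  60.3]), 79.9, 49.1)
slim 438 (array([ 605.7, -316.4]), array([121.4,  37.2]), 75.9, 68.7)
tub 365 (array([ 502.5, -161.2]), array([62.1, 62. ]), -8.7, 54.1)
ledge 1431 (array([614.8, 137.4]), array([331.7, 128.5]), -81.7, 124.2)
grip 0 (array([0., 0.]), array([0., 0.]), 0.0, nan)
  return _methods._mean(a, axis=axis, dtype=dtype,
  ret = ret.dtype.type(ret / rcount)
```

View pics/crop0.png

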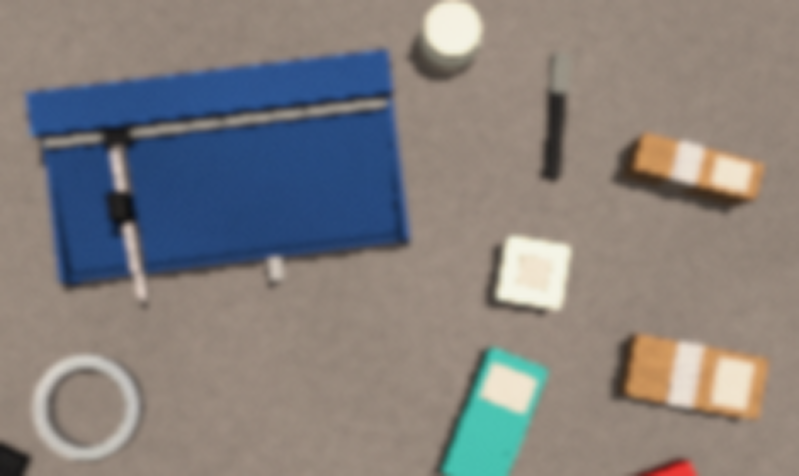

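The crop confirms them:
- **Long carton:** the brown box at crop (697,376), 131x60x49.
- **Slim carton:** the brown box at (697,167), 121x37x69.
- **Tub:** the white square at (533,272).
- **Divider grip:** the black block at (121,207).
- **Nose and clip:** the nose tip is at (141,300) and the clip at (276,270).

The red and turquoise boxes are the decoys. Next I'll get the rack's pose.

```bash
python3 - <<'E'
from h import *
d=pickle.load(open("cams0.pkl","rb")); c=d["top"]; P=cloud(c); img=c["img"].astype(int)
roi=np.zeros((384,512),bool); roi[115:200,135:262]=1
blue=(img[...,0]-img[...,2]>60)
m=roi&blue&(P[...,2]>.118)&(P[...,2]<.13)
n,l,st,_=cv2.connectedComponentsWithStats(m.astype(np.uint8)); k=1+st[1:,4].argmax(); m=l==k
print("ledge",m.sum(),rect(P,m))
r=rect(P,m); yaw=np.radians(r[2]+(90 if r[2]<0 else -90)); 
ex=np.array([np.cos(yaw),np.sin(yaw)]); ey=np.array([-ex[1],ex[0]])
O=r[0]/1000-.066*ex; print("rack",O,np.degrees(yaw))
L=np.dstack([(P[...,:2]-O)@ex,(P[...,:2]-O)@ey,P[...,2]])*1000
np.set_printoptions(suppress=True,linewidth=150)
whole=roi&(P[...,2]>.06)&(L[...,0]>-95)&(L[...,0]<95)
print("rack ext",[np.percentile(L[whole][:,i],[.3,99.7]).round(1) for i in range(3)])
hi=roi&(P[...,2]>.13); print("high",hi.sum(),[np.percentile(L[hi][:,i],[1,50,99]).round(1) for i in range(3)])
dark=roi&(img.max(-1)<55)&(abs(L[...,1])<150)&(L[...,0]<40); print("dark",dark.sum(),[np.percentile(L[dark][:,i],[2,50,98]).round(1) for i in range(3)])
front=roi&(L[...,0]<-83)&(L[...,0]>-125)&(P[...,2]>.02)
for nm,mm in (("nose",front&(P[...,2]>.055)),("clip",front&(P[...,2]<.055)&(L[...,1]<60))):
    print(nm,mm.sum(),[np.percentile(L[mm][:,i],[2,50,98]).round(1) for i in range(3)])
E
```

```text
ledge 1258 (array([656.9, 145.1]), array([328. ,  38.7]), -81.9, 124.2)
rack [0.59155844 0.13580052] 8.099999999999994
rack ext [array([-85.2,  86.4]), array([-167. ,  163.7]), array([ 60.2, 147.5])]
high 113 [array([-190.8,  -36.9,   73.3]), array([-145.5,   81.8,  138. ]), array([ 130.1,  147.4, 1402.5])]
dark 75 [array([-41.2, -27.4,  38.7]), array([ 80.6,  88. , 100.7]), array([ 96.4, 144.2, 151.3])]
nose 29 [array([-110.2,  -91.4,  -83.9]), array([-163.6,   90.5,  161.9]), array([57. , 64.8, 82.1])]
clip 47 [array([-106.2,  -88.7,  -83.1]), array([-163. ,  -38.4,   40.6]), array([37.3, 45.2, 50.8])]
```

```bash
cat >> h.py <<'E'
def best(pos,rot):
    "rot or its half turn about tool z, whichever needs less joint travel"
    q0=robot.state()["q"]; o=[]
    for r in (rot,rot*Ro.from_euler("z",np.pi)):
        q=robot.solve_ik(list(pos),r.as_rotvec())
        if q is not None: o.append((np.abs(np.array(q)-q0).max()+(5 if abs(q[5])>3 else 0),r))
    return min(o,key=lambda a:a[0])[1]
class Rack:
    O=np.array([.5915,.1358,0]); yaw=np.radians(8.1)
    @classmethod
    def w(k,x,y,z): return k.O+Ro.from_euler("z",k.yaw).apply([x,y,z])
    @classmethod
    def loc(k,P): return (P-k.O)@Ro.from_euler("z",k.yaw).as_matrix()
def st(*a):
    s=robot.state(); print(*a,"t",round(s["t"],2),"p",s["tcp_pos"].round(4),"gap",round(s["finger_gap"],4),"F",s["contact_force"].round(1),"ff",round(s["finger_force"],1),"q6",round(s["q"][5],2))
E
python3 - <<'E'
from h import *
p=Rack.w(-.06,.03,.33); r=best(p,down(Rack.yaw+np.pi/2)); robot.move_ptp(p,r.as_rotvec()); robot.wait(.2)
c=wrist(); pickle.dump(c,open("w1.pkl","wb")); cv2.imwrite("pics/w1.png",c["img"]); st()
print(c["T_tool_cam"].round(3).tolist(),c["fx"])
E
```

```text
t 3.38 p [0.528  0.1567 0.3299] gap 0.0851 F [-0.2 -0.2 -0.3] ff 0.0 q6 -1.56
[[-0.001, -0.965, -0.262, 0.066], [1.0, -0.001, -0.0, 0.0], [-0.0, -0.262, 0.965, -0.164], [0.0, 0.0, 0.0, 1.0]] 296.4210896707249
```

View pics/w1.png

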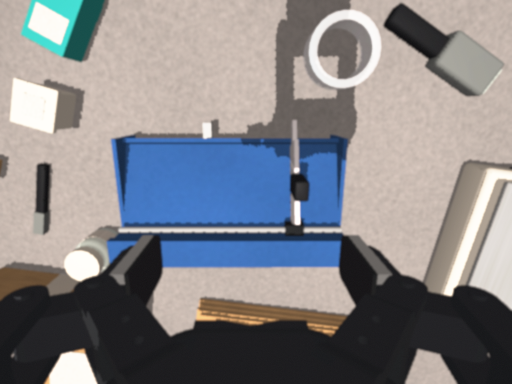

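The wrist view shows the whole rack, with the clip at (207,130), the nose tip at (295,123) and the grip top at (299,187). I'll measure these in the rack frame.

```bash
python3 - <<'E'
from h import *
c=pickle.load(open("w1.pkl","rb")); P=cloud(c); img=c["img"].astype(int); L=Rack.loc(P)*1000
v,u=np.mgrid[:384,:512]
box=lambda a,b,e,f:(u>=a)&(u<b)&(v>=e)&(v<f)
def pr(n,m): print(n,m.sum(),[np.percentile(L[m][:,i],[3,50,97]).round(1) for i in range(3)])
pr("clip",box(195,220,118,137)&(P[...,2]>.03)&(img.min(-1)>100))
pr("nose",box(285,305,112,137)&(P[...,2]>.06))
pr("griptop",box(285,315,165,205)&(P[...,2]>.14))
pr("plate",box(285,305,140,170)&(img.min(-1)>110))
blue=(img[...,0]-img[...,2]>60)
for n,m in (("ledge",box(100,350,225,275)&blue&(P[...,2]>.118)),("lip",box(110,350,130,150)&blue&(P[...,2]>.04)),("end",box(100,360,130,280)&blue&(P[...,2]>.05))):
    pr(n,m)
    if n=="ledge": print(rect(P,m))
# lip edge angle: topmost blue pixel per column, at z~.055
us=np.r_[130:195,222:283]; vs=[np.where(blue[:,k]&box(0,512,120,180)[:,k])[0][0] for k in us]
e=L[np.array(vs)+1,us]; k=np.abs(e[:,0]-np.median(e[:,0]))<5; print("lip fit",np.polyfit(e[k,1],e[k,0],1),np.median(e[k],0))
E
```

```text
clip 141 [array([-107.3,  -97.1,  -86.8]), array([-40.5, -34.2, -28.8]), array([32.3, 44.4, 45.9])]
nose 81 [array([-110.5,  -99.4,  -88.7]), array([89.7, 92.1, 95. ]), array([60.8, 64.7, 69.3])]
griptop 320 [array([-42. , -30.9, -18.1]), array([ 83.5,  91.4, 100.3]), array([142. , 147.3, 148.8])]
plate 217 [array([-83.6, -63.7, -43.9]), array([89.5, 90.8, 95.2]), array([63.8, 88.7, 98.1])]
ledge 5189 [array([45.7, 63.2, 83.9]), array([-154.6,   21.1,  143.4]), array([123.8, 125.4, 127. ])]
(array([646.5, 147.1]), array([280.1, 236.7]), -40.4, 125.4)
lip 2080 [array([-84.5, -74.4, -67.1]), array([-157.8,  -29.8,  151.3]), array([40.5, 43.5, 74.6])]
end 19212 [array([-80. ,  10.9,  80. ]), array([-158.2,   -0.8,  155.6]), array([ 50.9,  73.5, 126.4])]
lip fit [ 1.72136585e-02 -8.14967516e+01] [-82.97581278 -55.7988971   50.69190624]
```

```bash
python3 - <<'E'
from h import *
def go(c,name):
    P=cloud(c); L=Rack.loc(P)*1000; img=c["img"].astype(int)
    blue=(img[...,0]-img[...,2]>50)&(np.abs(L[...,1])<175)&(np.abs(L[...,0])<95)
    led=blue&(L[...,2]>119)&(L[...,2]<131)&(L[...,0]>35)
    lip=(L[...,2]>44)&blue&(L[...,0]<-70)
    for n,m,pct in (("ledge front",led,2),("ledge back",led,98),("lip front",lip,2)):
        X=[]
        for y in range(-140,141,6):
            k=m&(np.abs(L[...,1]-y)<4)
            if abs(y-92)<22 or (n=="lip front" and abs(y+34)<16) or k.sum()<3: continue
            X.append((y,np.percentile(L[k][:,0],pct)))
        X=np.array(X,np.float32)
        f=cv2.fitLine(X,cv2.DIST_HUBER,0,.01,.01).ravel(); s=f[1]/f[0]
        print(name,n,len(X),"angle deg",round(float(np.degrees(s)),2),"x at y=0",round(float(f[3]-s*f[2]),1))
    hi=led|(blue&(L[...,2]>66)&(L[...,2]<80)&(np.abs(L[...,1])>148)&(L[...,0]<30))
    for x in (-60,-30,0,66):
        k=hi&(np.abs(L[...,0]-x)<12)
        if k.sum()>5: print("  y ends at x",x,np.percentile(L[k][:,1],[.5,99.5]).round(1))
go(pickle.load(open("cams0.pkl","rb"))["top"],"top"); go(pickle.load(open("w1.pkl","rb")),"wrist")
E
```

```text
top ledge front 40 angle deg 0.15 x at y=0 48.3
top ledge back 40 angle deg -0.08 x at y=0 84.2
top lip front 34 angle deg 0.15 x at y=0 -81.0
  y ends at x -60 [-163.5  163.4]
  y ends at x -30 [-163.9  164.2]
  y ends at x 0 [-164.1  163.2]
  y ends at x 66 [-163.2  161.5]
wrist ledge front 35 angle deg 0.12 x at y=0 45.6
wrist ledge back 35 angle deg 0.17 x at y=0 84.1
wrist lip front 35 angle deg 0.46 x at y=0 -83.8
  y ends at x -60 [-165.7  165.5]
  y ends at x -30 [-165.4  165.6]
  y ends at x 0 [-165.5  165.2]
  y ends at x 66 [-163.9  150.1]
```

```bash
sed -i 's/O=np.array.*/O=np.array([.5910,.1358,0]); yaw=np.radians(7.95)/' h.py; python3 - <<'E'
from h import *
robot.grip(.045,40)
R=down(Rack.yaw+np.pi/2); p=Rack.w(-.030,.0917,.17); R=best(p,R); o=R.as_rotvec()
robot.move_ptp(p,o)
print(robot.movel(Rack.w(-.030,.0917,.118),o,.12,until_force=8)); st("down")
robot.grip(0,40); st("grip")
robot.movel(Rack.w(-.030,-.0348,.118),o,.1); st("slid")
robot.grip(.045,40); robot.movel(Rack.w(-.030,-.0348,.17),o,.15)
p=Rack.w(-.07,-.0348,.26); robot.movel(p,o,.2); robot.wait(.15)
c=wrist(); pickle.dump(c,open("w2.pkl","wb")); cv2.imwrite("pics/w2.png",c["img"]); st()
E
```

```text
False
down t 5.17 p [0.5493 0.2224 0.119 ] gap 0.0449 F [1.1 0.7 1. ] ff 0.0 q6 -1.45
grip t 5.53 p [0.5495 0.2227 0.1196] gap 0.0164 F [-1.  -0.4  5. ] ff 41.1 q6 -1.45
slid t 6.95 p [0.5673 0.0975 0.1196] gap 0.0165 F [-0.7  1.7  5.1] ff 41.1 q6 -1.67
t 8.68 p [0.5258 0.0916 0.2577] gap 0.0454 F [0.7 0.4 0. ] ff 0.0 q6 -1.68
```

View pics/w2.png

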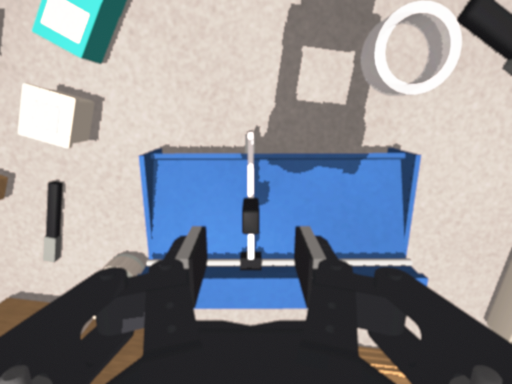

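The nose and clip now coincide at (250,140). I'll check by how much, then fetch the long carton.

```bash
python3 - <<'E'
from h import *
c=pickle.load(open("w2.pkl","rb")); P=cloud(c); L=Rack.loc(P)*1000
v,u=np.mgrid[:384,:512]; b=(u>235)&(u<266)&(v>120)&(v<152)&(L[...,0]<-84)
for n,m in (("nose",b&(L[...,2]>57)&(L[...,2]<75)),("clip",b&(L[...,2]>38)&(L[...,2]<50))):
    print(n,m.sum(),[np.percentile(L[m][:,i],[3,50,97]).round(1) for i in range(3)])
img=c["img"].min(-1)
for row in (132,136,140,144): print(row,img[row,238:264].tolist(), L[row,238:264,2].round(0).astype(int).tolist())
E
```

```text
nose 99 [array([-110.7,  -99.4,  -89.1]), array([-37.1, -34.7, -32.3]), array([60.9, 65.2, 69.3])]
clip 86 [array([-105.9,  -95.9,  -85.8]), array([-41. , -38.5, -29.6]), array([43. , 44.5, 45.7])]
132 [199, 199, 202, 202, 201, 200, 198, 193, 180, 178, 209, 231, 240, 239, 226, 173, 125, 109, 109, 111, 114, 134, 170, 195, 203, 201] [1, 2, 0, 1, 0, 0, 1, 3, 0, 0, 61, 61, 61, 60, 61, 0, 3, 2, -1, -1, 1, 1, 0, 0, 1, 1]
136 [198, 198, 195, 194, 197, 199, 189, 164, 164, 225, 255, 255, 255, 255, 255, 226, 148, 115, 109, 109, 109, 114, 129, 150, 155, 144] [422, 0, 1, 0, 1, 2, 2, 45, 44, 45, 62, 62, 422, 62, 64, 44, 45, 0, 1, 1, 1, 1, 2, 1, 1, 0]
140 [197, 197, 198, 201, 205, 205, 192, 165, 148, 160, 188, 210, 222, 236, 240, 210, 146, 114, 107, 107, 108, 108, 109, 109, 110, 112] [0, 1, 1, 1, 0, -1, 0, 44, 45, 45, 65, 63, 64, 65, 64, 44, 45, 2, 1, 1, 0, 1, 1, 0, 2, 0]
144 [200, 199, 200, 202, 203, 199, 184, 159, 147, 158, 179, 192, 201, 220, 225, 188, 139, 113, 107, 106, 107, 108, 109, 108, 108, 107] [-1, 0, -1, 3, 0, 0, 0, 44, 43, 44, 65, 66, 67, 69, 65, 43, 44, -1, 1, 0, 0, 1, 0, 1, 0, 0]
```

The nose is at y −34.7 and the clip's mid is about −35.3, so the divider is right. Next is the long carton.

```bash
cat >> h.py <<'E'
RS=Ro.from_euler("z",Rack.yaw)*Ro.from_euler("y",-np.radians(20))
def sh(x,y,z): return Rack.w(-.075,0,.040)+RS.apply([x,y,z])
def pick(xy,yaw,z,effort,opening=.078,lift=.23):
    robot.grip(opening,effort)
    p=np.r_[xy,.16]; R=best(p,down(yaw)); o=R.as_rotvec(); robot.move_ptp(p,o)
    print("touch",robot.movel(np.r_[xy,z],o,.15,until_force=12)); robot.grip(0,effort); st("gripped")
    robot.movel(np.r_[xy,lift],o,.2); st("lifted")
def place_slope(x0,xgap,y,h,effort_open=.075):
    "x0: tool's slope x when the thing is at the lip; h: tool height over slope when seated"
    x=x0+xgap; p=sh(x,y,h+.13); R=best(p,RS*down(0)); o=R.as_rotvec()
    robot.move_ptp(p,o); robot.movel(sh(x,y,h+.012),o,.15); st("above")
    print("seat",robot.movel(sh(x,y,h-.005),o,.03,until_force=5)); s=robot.state()["tcp_pos"]
    l=RS.inv().apply(s-sh(0,0,0)); print("slope pos",l.round(4)); st()
    z=l[2]
    print("lip",robot.movel(sh(x0-.006,y,z),o,.025,until_force=8)); l=RS.inv().apply(robot.state()["tcp_pos"]-sh(0,0,0)); print("slope pos",l.round(4)); st()
    robot.grip(effort_open); robot.wait(.15); robot.movel(sh(l[0],l[1],h+.09),o,.2); st("done")
E
python3 - <<'E'
from h import *
pick([.4048,-.3203],np.radians(-10.1),.018,40); assert robot.state()["finger_gap"]>.05
E
```

```text
touch False
gripped t 12.12 p [ 0.4053 -0.3211  0.0197] gap 0.0583 F [-2.7  1.3  6.1] ff 42.9 q6 -0.64
lifted t 13.33 p [ 0.4041 -0.3195  0.2278] gap 0.0581 F [-0.3 -0.2 -4.5] ff 43.8 q6 -0.64
```

```bash
python3 - <<'E'
from h import *
place_slope(.030,.005,.064,.0195)
E
```

```text
above t 16.12 p [0.5305 0.1919 0.0827] gap 0.0582 F [ 0.4 -0.2 -4.2] ff 43.9 q6 0.11
seat True
slope pos [0.0356 0.0641 0.0198]
t 16.57 p [0.5343 0.1926 0.0708] gap 0.0585 F [-3.3 -0.7  3.5] ff 44.9 q6 0.11
lip True
slope pos [0.0297 0.064  0.02  ]
t 16.88 p [0.5288 0.1917 0.069 ] gap 0.0581 F [ 3.2  0.6 -0.2] ff 45.8 q6 0.12
done t 17.94 p [0.4982 0.1874 0.1524] gap 0.075 F [-0.3 -0.4 -0.5] ff 0.0 q6 0.11
```

```bash
python3 - <<'E'
from h import *
pick([.5025,-.1612],np.radians(81.3),.025,40,.08)
c=robot.camera("top"); pickle.dump(c,open("top2.pkl","wb"))
P=cloud(c); img=c["img"].astype(int); S=RS.inv().apply((P-sh(0,0,0)).reshape(-1,3)).reshape(P.shape)*1000
m=(S[...,2]>44)&(S[...,2]<57)&(S[...,1]>-20)&(S[...,1]<150)&(S[...,0]>-15)&(S[...,0]<75)&(img[...,2]>img[...,0]-20)
print("carton in shelf frame",m.sum(),rect(S/1000,m)); st()
E
```

```text
touch False
gripped t 20.87 p [ 0.5036 -0.1615  0.0271] gap 0.0593 F [-1.7  2.   5.9] ff 41.6 q6 1.27
lifted t 22.04 p [ 0.5016 -0.1608  0.2279] gap 0.059 F [ 0.2  0.2 -2.6] ff 43.7 q6 1.27
carton in shelf frame 760 (array([31.4, 63.9]), array([130. ,  61.6]), 89.5, 49.2)
t 22.09 p [ 0.5015 -0.1608  0.2278] gap 0.0592 F [-0.4  0.4 -3.5] ff 43.7 q6 1.27
```

```bash
python3 - <<'E'
from h import *
place_slope(.028,.006,-.099,.0268,.076)
E
```

```text
above t 24.41 p [0.5496 0.0298 0.0892] gap 0.0594 F [ 0.6  0.1 -2.8] ff 43.8 q6 2.82
seat True
slope pos [ 0.0347 -0.0993  0.0271]
t 24.86 p [0.5535 0.0303 0.0773] gap 0.0589 F [-2.  -0.2  4.7] ff 46.0 q6 2.82
lip True
slope pos [ 0.028  -0.0992  0.0275]
t 25.2 p [0.5472 0.0295 0.0754] gap 0.059 F [ 2.1 -0.2 -0.4] ff 44.2 q6 2.81
done t 26.27 p [0.5167 0.0253 0.1587] gap 0.0757 F [ 0.1  0.1 -0.7] ff 0.0 q6 2.82
```

```bash
python3 - <<'E'
from h import *
pick([.6057,-.3164],np.radians(-14.1),.030,30,.062,.27)
c=robot.camera("top"); P=cloud(c); img=c["img"].astype(int); S=RS.inv().apply((P-sh(0,0,0)).reshape(-1,3)).reshape(P.shape)*1000
cv2.imwrite("pics/top3.png",cv2.resize(img[105:245,135:370].astype(np.uint8),None,fx=3.4,fy=3.4,interpolation=cv2.INTER_CUBIC))
m=(S[...,2]>44)&(S[...,2]<57)&(S[...,1]>-20)&(S[...,1]<150)&(S[...,0]>-15)&(S[...,0]<75)&(img[...,2]>img[...,0]-20)
print("carton",m.sum(),rect(S/1000,m))
m=(S[...,2]>48)&(S[...,2]<62)&(S[...,1]<-50)&(S[...,1]>-150)&(S[...,0]>-15)&(S[...,0]<80)&(img.min(-1)>100)
print("tub",m.sum(),rect(S/1000,m))
L=Rack.loc(P)*1000; m=(L[...,2]>119)&(L[...,2]<131)&(L[...,0]>35)&(L[...,0]<95)&(abs(L[...,1])<175)
print("ledge",rect(L/1000,m))
E
```

```text
touch False
gripped t 29.25 p [ 0.6064 -0.3169  0.0317] gap 0.0358 F [-2.2  0.3  5.6] ff 31.0 q6 2.8
lifted t 30.6 p [ 0.605  -0.3159  0.2677] gap 0.0351 F [ 0.1 -0.3 -1.7] ff 30.2 q6 2.8
carton 767 (array([31.4, 63.7]), array([129.7,  62. ]), -89.6, 48.9)
tub 374 (array([ 29.4, -98. ]), array([63.5, 61.7]), 0.2, 54.0)
ledge (array([66.7, -1.7]), array([331.4,  41.6]), 89.9, 124.5)
```

View pics/top3.png

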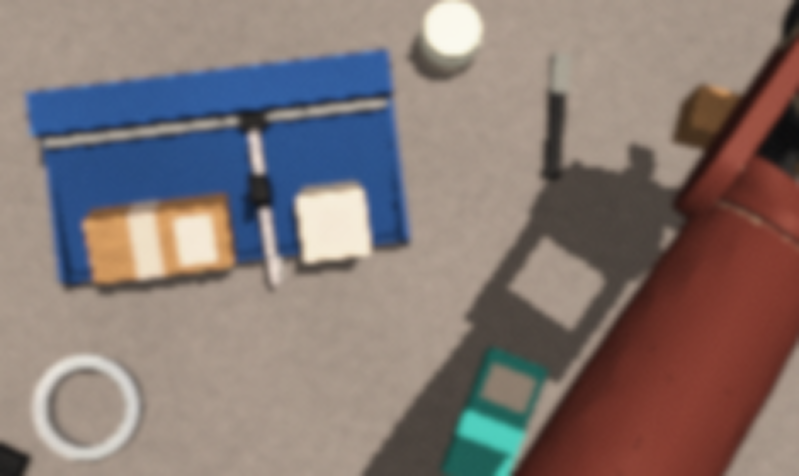

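The crop shows the carton at (160,240) and the tub at (333,225), both square and against the lip, and the divider still at the clip (275,280). Next I'll hover the slim carton over the ledge.

```bash
python3 - <<'E'
from h import *
h=.0315
p=Rack.w(.066,0,.125+h+.08); R=best(p,down(Rack.yaw)); o=R.as_rotvec()
robot.move_ptp(p,o); robot.movel(Rack.w(.066,0,.125+h+.008),o,.15); robot.wait(.2); st()
print("tcp rack",Rack.loc(robot.state()["tcp_pos"]).round(4))
c=wrist(); pickle.dump(c,open("w3.pkl","wb")); cv2.imwrite("pics/w3.png",c["img"])
c=robot.camera("scene"); pickle.dump(c,open("s3.pkl","wb"))
E
```

```text
t 33.88 p [0.6574 0.1451 0.1665] gap 0.0353 F [ 0.9 -0.7 -2.3] ff 30.2 q6 -0.03
tcp rack [ 0.067  -0.      0.1665]
```

View pics/w3.png

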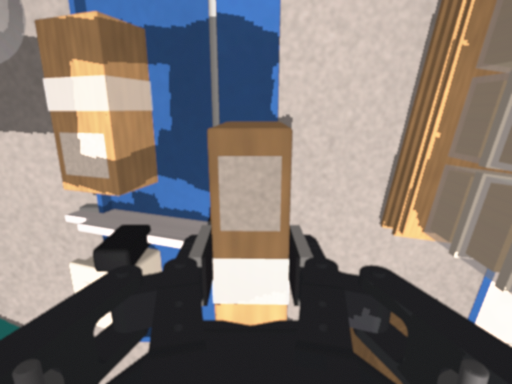

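The wrist view shows the carton top from u 208 to 292 and, beyond it, the ledge from u 216 to 279. I'll compare their x extents.

```bash
python3 - <<'E'
from h import *
c=pickle.load(open("w3.pkl","rb")); P=cloud(c); L=Rack.loc(P)*1000; img=c["img"].astype(int)
v,u=np.mgrid[:384,:512]
top=(L[...,2]>195)&(L[...,2]<210)&(u>195)&(u<305)&(v>120)&(v<215)
led=(L[...,2]>119)&(L[...,2]<131)&(u>190)&(u<300)&(v<115)
for n,m in (("top",top),("ledge",led)):
    E=[]
    for r in range(384):
        k=m[r]
        if k.sum()>20: x=L[r,k,0]; E.append((x.min(),x.max(),np.median(L[r,k,1])))
    E=np.array(E); print(n,len(E),np.median(E,0).round(1),"mid",(np.median(E[:,0])+np.median(E[:,1]))/2,"mid slope deg",np.degrees(np.polyfit(E[:,2],E[:,:2].mean(1),1)[0]).round(2))
    print("z",np.median(L[m][:,2]))
E
```

```text
top 89 [49.8 85.1 41.5] mid 67.48963747394914 mid slope deg -0.1
z 205.85054036706603
ledge 115 [47.  86.3 98.9] mid 66.65586126478713 mid slope deg -0.15
z 125.50539950364056
```

```bash
python3 - <<'E'
from h import *
h=.0315; o=robot.state()["ee_rot"]
robot.movel(Rack.w(.0652,0,.125+h+.006),o,.03)
print("seat",robot.movel(Rack.w(.0652,0,.125+h-.006),o,.025,until_force=4)); st()
print(Rack.loc(robot.state()["tcp_pos"]).round(4))
robot.grip(.056); robot.wait(.2); st()
robot.movel(Rack.w(.0652,0,.27),o,.12)
p=Rack.w(-.12,-.25,.33); robot.move_ptp(p,best(p,down(Rack.yaw)).as_rotvec()); robot.wait(.1)
c=robot.camera("top"); img=c["img"]; P=cloud(c); L=Rack.loc(P)*1000
cv2.imwrite("pics/top4.png",cv2.resize(img[105:245,100:335],None,fx=3.4,fy=3.4,interpolation=cv2.INTER_CUBIC))
m=(L[...,2]>180)&(L[...,2]<205)&(abs(L[...,1])<80)&(L[...,0]>30)&(L[...,0]<100); print("slim",rect(L/1000,m))
c=robot.camera("scene"); cv2.imwrite("pics/s4.png",c["img"]); st()
E
```

```text
seat True
t 34.58 p [0.6564 0.1449 0.1566] gap 0.0354 F [1.3 0.  2. ] ff 30.0 q6 -0.03
[ 0.066  -0.      0.1566]
t 35.12 p [0.6549 0.1447 0.1547] gap 0.0556 F [-0.8  0.6 -0.7] ff 0.0 q6 -0.03
slim (array([68.6, -2.1]), array([121.3,  37.5]), -89.9, 194.3)
t 37.63 p [ 0.5072 -0.1276  0.3295] gap 0.0557 F [ 0.2  0.1 -0.2] ff 0.0 q6 -0.53
```

View pics/top4.png

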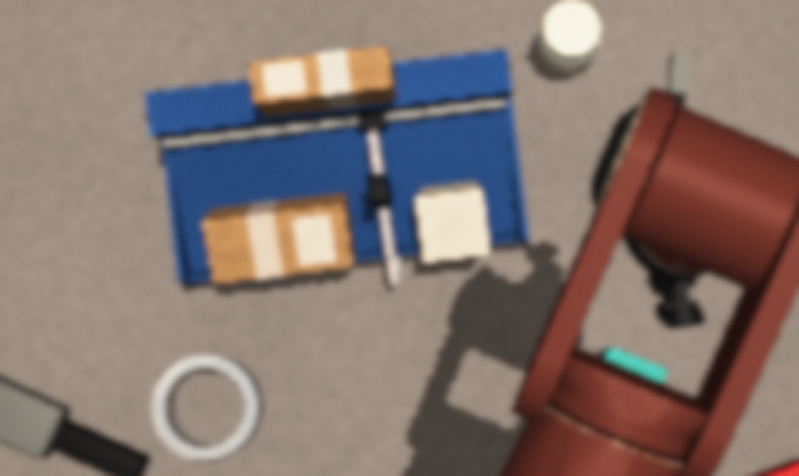

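View pics/s4.png

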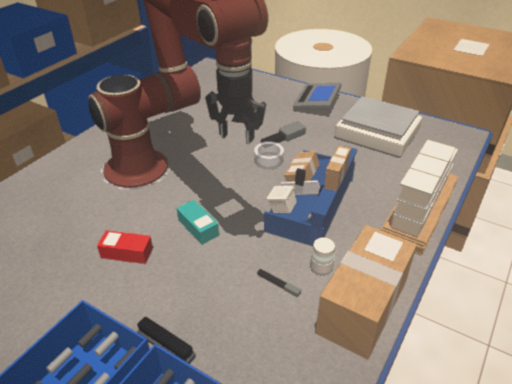

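The top camera puts the slim carton about 1.9 mm behind the ledge's mid-depth, which disagrees with the wrist camera. There's time to settle it with two wrist views half a turn apart, which cancels the camera bias.

```bash
cat >> h.py <<'E'
def mids(c):
    P=cloud(c); L=Rack.loc(P)*1000; z=L[...,2]; out={}
    for n,m in (("top",(z>189)&(z<201)&(abs(L[...,1])<70)),("ledge",(z>119)&(z<131)&(abs(L[...,1])>70)&(abs(L[...,1])<160))):
        m=m&(L[...,0]>35)&(L[...,0]<100); E=[]
        for y in range(-160,161,4):
            k=m&(abs(L[...,1]-y)<2.5)
            if k.sum()>60: E.append((*np.percentile(L[k][:,0],[1,99]),y))
        E=np.array(E)
        if len(E): print(n,len(E),np.median(E,0).round(1),"mid",round(np.median(E[:,:2].mean(1)),2))
        else: print(n,"none")
E
python3 - <<'E'
from h import *
p=Rack.w(.066,0,.36)
R=best(p,down(Rack.yaw))
for r in (R,R*Ro.from_euler("z",np.pi)):
    if robot.solve_ik(list(p),r.as_rotvec()) is None: print("no ik");continue
    robot.move_ptp(p,r.as_rotvec()); robot.wait(.2); c=wrist(); mids(c); st()
    pickle.dump(c,open("w5.pkl","wb"))
E
```

```text
top 30 [51. 86.  2.] mid 68.47
ledge 41 [47.6 86.2 80. ] mid 67.02
t 39.08 p [0.6563 0.1437 0.3603] gap 0.0558 F [ 0.2  0.3 -1.1] ff 0.0 q6 -0.03
top 30 [50.9 85.8 -2. ] mid 68.29
ledge 41 [ 47.1  85.9 -80. ] mid 66.44
t 41.98 p [0.6564 0.1449 0.36  ] gap 0.0559 F [0.6 0.4 0.6] ff 0.0 q6 3.11
```

Both views agree that it sits about 1.6 mm too far back; it was dragged on release because the arm was still pressing. I'll regrasp without pressing, recentre it and release in small steps.

```bash
python3 - <<'E'
from h import *
x=lambda: Rack.loc(robot.state()["tcp_pos"]).round(4)
p=Rack.w(.066,-.001,.27); r=best(p,down(Rack.yaw)); o=r.as_rotvec()
robot.move_ptp(p,o); robot.movel(Rack.w(.066,-.001,.160),o,.12); robot.wait(.1); a=x(); print(a)
cx=.066-(a[0]-.0662); robot.movel(Rack.w(cx,-.001,.160),o,.05)
robot.grip(0,20); robot.wait(.1); print("gripped",x()); st()
cx-=x()[0]-.0662; robot.movel(Rack.w(cx,-.001,.160),o,.02); robot.wait(.1); print(x())
for g in (.038,.042,.058): robot.grip(g,20); robot.wait(.05); print(g,x())
robot.movel(Rack.w(cx,-.001,.36),o,.2); robot.wait(.2); mids(wrist()); st()
E
```

```text
[ 0.0669 -0.001   0.1616]
gripped [ 0.0656 -0.001   0.1603]
t 46.44 p [0.6561 0.1438 0.1603] gap 0.0357 F [0.9 0.1 0.7] ff 22.1 q6 -0.03
[ 0.0657 -0.001   0.1602]
0.038 [ 0.0661 -0.001   0.1598]
0.042 [ 0.0657 -0.001   0.1596]
0.058 [ 0.0659 -0.001   0.16  ]
top 30 [51.2 86.3  2. ] mid 68.76
ledge 41 [47.5 86.3 80. ] mid 67.02
t 49.08 p [0.6561 0.1439 0.3586] gap 0.058 F [-0.2 -0.1  0.1] ff 0.0 q6 -0.03
```

```bash
python3 - <<'E'
from h import *
c3=pickle.load(open("w3.pkl","rb")); c5=pickle.load(open("w5.pkl","rb")); c6=wrist(); pickle.dump(c6,open("w6.pkl","wb"))
ct=robot.camera("top"); cs=robot.camera("scene"); pickle.dump((ct,cs),open("ts6.pkl","wb"))
for n,c,ztop in (("w3 held",c3,.2055),("w5",c5,.195),("w6",c6,.195),("scene",cs,.195)):
    P=cloud(c); L=Rack.loc(P)*1000; z=L[...,2]
    Rr=c["R"]@Ro.from_euler("z",Rack.yaw).as_matrix(); print(n,"cx",round(c["cx"],1),"cam z in rack",Rr[2].round(4),"cam x in rack",Rr[0].round(4),"campos",(Rack.loc(-c["R"].T@c["t"])*1000).round(1))
    for nm,zz,yr in (("top",ztop*1000,(-60,58)),("ledge",125.3,(66,160)),("ledge-",125.3,(-160,-66))):
        m=(abs(z-zz)<5)&(L[...,0]>38)&(L[...,0]<98)&(L[...,1]>yr[0])&(L[...,1]<yr[1])
        if m.sum()<80: continue
        print("  ",nm,m.sum(),rect(L/1000,m),"median",np.median(L[m],0).round(1))
P=cloud(ct); L=Rack.loc(P)*1000; z=L[...,2]
for a in ((189,200),(119,130)):
    m=(z>a[0])&(z<a[1])&(L[...,0]>38)&(L[...,0]<98)&(abs(L[...,1])<170)&((abs(L[...,1])>70)|(z>150)); 
    if m.sum()>50: print("topcam",m.sum(),rect(L/1000,m))
E
```

```text
w3 held cx 250.3 cam z in rack [ 0.0025 -0.2626 -0.9649] cam x in rack [ 1.     -0.0013  0.0029] campos [ 67.4  66.7 331. ]
   top 15494 (array([66.9, 11.7]), array([98. , 58.1]), -75.7, 205.9) median [ 67.6  16.  205.9]
   ledge 6894 (array([66.6, 98.8]), array([65.5, 40.2]), -89.9, 125.5) median [ 66.6 100.8 125.5]
w5 cx 250.3 cam z in rack [ 1.000e-04  2.629e-01 -9.648e-01] cam x in rack [-1.0e+00  1.3e-03  3.0e-04] campos [ 66.8 -66.1 524.4]
   top 3293 (array([68.3, -1. ]), array([117.9,  36.1]), 89.9, 195.6) median [ 68.3  -5.7 195.6]
   ledge 1277 (array([ 66.5, 122.6]), array([75. , 39.3]), -89.3, 125.5) median [ 66.  121.5 125.5]
   ledge- 2557 (array([  66.6, -113.1]), array([93.9, 40. ]), -90.0, 125.4) median [  67.  -114.7  125.4]
w6 cx 250.3 cam z in rack [-0.0026 -0.2624 -0.965 ] cam x in rack [ 1.     -0.0013 -0.0023] campos [ 66.8  65.7 523.1]
   top 3293 (array([68.9, -1.1]), array([117.4,  36.5]), -90.0, 195.6) median [ 68.9   3.  195.6]
   ledge 2542 (array([ 66.6, 113.5]), array([92.8, 40. ]), 89.6, 125.5) median [ 66.8 116.3 125.5]
   ledge- 1256 (array([  67.2, -123.2]), array([73.1, 39.3]), 89.1, 125.4) median [  66.6 -121.8  125.4]
scene cx 252.3 cam z in rack [-0.32    0.7004 -0.638 ] cam x in rack [ 0.9134  0.4068 -0.0115] campos [  298.8 -1078.4   957.2]
   top 332 (array([69.9, -2.3]), array([114.8,  37.6]), -89.3, 194.8) median [ 71.   -6.6 194.8]
   ledge- 342 (array([  68.3, -113.5]), array([92.8, 40.9]), -89.5, 124.8) median [  68.7 -115.2  124.8]
topcam 225 (array([68.6, -3.1]), array([119.4,  36.2]), -89.9, 194.0)
topcam 542 (array([ 66.4, -15.1]), array([304.5,  41.6]), -89.7, 124.2)
```

All views agree: the carton is 1.6–2.2 mm too far back, and closing the fingers doesn't recentre it. I'll lift it slightly, shift it and set it down, measuring before and after release.

```bash
python3 - <<'E'
from h import *
x=lambda: Rack.loc(robot.state()["tcp_pos"]).round(4)
def top(n):
    c=wrist(); L=Rack.loc(cloud(c))*1000; m=(L[...,2]>188)&(L[...,2]<212)&(L[...,0]>40)&(L[...,0]<95)&(L[...,1]>22)&(L[...,1]<56); print(n,"carton mid x",rect(L/1000,m)[0],np.median(L[m][:,0]).round(2),"tcp",x())
o=robot.state()["ee_rot"]
robot.movel(Rack.w(.068,-.001,.158),o,.2); top("open")
robot.grip(0,25); top("gripped"); robot.movel(Rack.w(.068,-.001,.163),o,.04); top("lifted")
cx=.068-.0018
robot.movel(Rack.w(cx,-.001,.163),o,.03); robot.wait(.1); top("shifted")
print(robot.movel(Rack.w(cx,-.001,.152),o,.02,until_force=2)); s=x()
robot.movel(Rack.w(cx,-.001,s[2]+.0005),o,.02); top("seated")
robot.grip(.039); top("rel1"); robot.grip(.056); top("rel2")
robot.movel(Rack.w(cx,-.001,.30),o,.2); robot.wait(.1); mids(wrist()); st()
E
```

```text
open carton mid x [68.6 39. ] 68.39 tcp [ 0.0692 -0.0011  0.1603]
gripped carton mid x [69.5 39. ] 69.31 tcp [ 0.0687 -0.001   0.1598]
lifted carton mid x [68.5 39. ] 68.37 tcp [ 0.0675 -0.001   0.1621]
shifted carton mid x [66.9 39. ] 66.74 tcp [ 0.0661 -0.001   0.1629]
True
seated carton mid x [66.8 39. ] 66.69 tcp [ 0.066  -0.001   0.1597]
rel1 carton mid x [65.7 39. ] 65.88 tcp [ 0.0662 -0.001   0.1602]
rel2 carton mid x [65.7 39. ] 65.6 tcp [ 0.0662 -0.001   0.1602]
top 31 [48.4 83.4  0. ] mid 66.02
ledge 39 [47.5 86.2 84. ] mid 67.01
t 53.82 p [0.6558 0.1439 0.2973] gap 0.0559 F [ 0.5 -0.1  0.3] ff 0.0 q6 -0.03
```

The slim carton is now within about 1 mm of the ledge's mid-depth, and the arm is clear of everything. Handing in.

```bash
python3 - <<'E'
from workcell import robot
print(robot.job_done())
E
```

```text
the job is handed in; nothing more can be done
None
```

I handed the job in at about 54 s, in the order asked: divider within about 1 mm of the clip, long carton and tub square against the lip, and slim carton upright on the ledge about 1 mm off its mid-depth after one correction; the verdict was not shown.

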